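Set the clamp selector and throw the cam lever

ROBOT

A 6-joint arm with a two-finger parallel gripper is mounted at the origin on the work surface. World frame = base frame: x ahead of the robot, y to its left, z up, the work surface at z = 0. Lengths are in m, angles in degrees, forces in N, time in s.
With the tool pointing down it reaches from about 0.375 to 0.9 m from the base axis. Payload 3.1 kg.
Tool frame: the origin (TCP) lies between the finger pads, 19 mm behind the fingertips; this is the grasp point; z points along the fingers, y is the direction in which the jaws open and shut (so a half turn about z gives the same grasp; the last joint's range is limited). The gripper opens to 87 mm and grips with 3 to 60 N. Pads are 19 mm wide; open, the fingers measure 117 mm over their backs; the gripper's body (75 mm by 190 mm) begins 51 mm behind the grasp point.
Start: joints at [59.731, 30.224, 82.088, -0, 67.689, -10.227], TCP at [0.214, 0.587, 0.241] pointing down, gripper open.
Joint ranges: [-176.69, 176.69], [-43.24, 126.21], [12.49, 139.97], [-82, 262], [0, 151.66], [-163.58, 163.58]. Speed limits (degrees/s): [159.86, 159.86, 180, 180, 180, 180].

INTERFACE

Orientations are given as a 3x3 rotation matrix whose columns are the frame's x, y, z axes.
In Python, from rig import readout, capture, camera_model, bot, spot_in, regions_of gives the robot as it stands.
- The arm moves only by the tool send_rows, never from a script. Its argument "moves" is a list that holds one entry, the list of rows, each a list of 7 numbers: the turn, a rotation vector about the tool's x, y, z in degrees, then the shift along the tool's x, y, z in cm, then the opening, from -1 (shut) to 1 (fully open). A call has exactly 5 rows; each row shifts and turns the commanded pose from where the row before left it, along the tool's axes as they then stand; what a row does not reach is not made up. A row lasts 1/10 s, in which the tool goes at most 50 mm and 8.59 degrees, less where a joint would pass 70% of its speed; a pose out of reach is approached as far as the arm can. A call with a gripper value outside its range is refused whole. The fingers move at their own pace and stop on an object; the grip force is fixed at half the most. Time passes only in rows, so rows that do not move let the fingers close, or fill a call up. It gives the time, the measured TCP pose, the force and the opening at its end, in the units of the state.
- readout.read_state(): the state, without advancing time (a new reading comes with each control period).
- capture(name): name is "side" or "top" or "wrist"; returns the picture (480x640x3 uint8, blue, green, red); there is no depth.
- camera_model(name): a dict with "camera_matrix" (3x3 intrinsics, pixels), "pose" (4x4, takes a point from camera to world coordinates). Camera axes: x right, y up, looking along -z (the intrinsics and any distortion apply to the point x, -y, -z); pixel columns grow to the right and rows downward; lengths in m; the calibration is good to about 2 mm. The wrist camera is an equidistant fisheye: a pixel r from the principal point sees the ray r / f radians off the axis. A picture is of the moment at which its call begins: read the wrist's pose just before it. camera_model takes no time and is no camera call; for the wrist camera it gives the pose at the moment of the call.
- bot.hand_in(): hands the job in, once; it reports no verdict.
Trained networks look in the newest picture that a camera, given by its name, has taken for a name from the list of things; names that differ only in an ending like _2 or _b are one class to them, and where a whole thing is asked for, a point or a joint stands for the part that bears it (a point fixed in the world has none). Each returns a list of dicts, best first, with "p" (0 to 1); they miss things now and then, are a little off and sometimes report something else, mostly with a low value. They report only what shows in the picture. A call takes as long as a camera call. They do not tell look-alikes from the thing itself.
- spot_in(camera, thing): "location" ([x, y, z] in m, in world coordinates, good to about 4 mm: the middle of the surface that is visible of it).
- regions_of(camera, thing): "mask" (480x640 bool, what is visible of it).
The state is a dict: "time_s": time; "joint_positions": joint angles; "qvel": joint speeds; "tau": joint torques, N m; "position": TCP position; "tcp_rot": TCP orientation; "force": force on the tool from outside, world axes, zero at the start; "moment": the same for the moment, N m; "opening": opening from 0.0 (shut) to 1.0 (fully open).
Only numpy, scipy, OpenCV 4.12 (cv2) and the standard library are available. Lean on these libraries where they do the work, as an engineer would, in place of code of your own. Each camera call takes 0.05 s, during which the arm holds its last target. There are 200 camera calls.

TASK

Set the cam lock fixture's black selector knob so that its nose points at the square post, clicked into that station, and only then throw the cam lever from open to fully home, over its hump and against its stop, so that it stays there. The yellow bumper block stands in the lever's path: before you throw the lever, take the block away and stand it upright on the rubber mat, and never push it with the lever. Leave everything else on the cart where it is.

Things in the scene. Friction and masses are not known exactly. Their poses are not given: they have to be found in the camera images.
- fixture: Cam lock fixture fixed to the cart. Origin on the cart top; x away from the robot, y left (yaw within 0.22 rad), z up. Base plate x -50 to 75, y -115 to 165 mm, 12 thick. Grey selector housing 136 x 136 mm about (0, 95), top at z 46. Jaws at y -55 to 20, up to z 57, hold a grey titanium claw finger along x at y -11, its tip up to z 110 near x 97.
- selector_axis (a point): On the selector knob's vertical axis, 78 mm over the cart top, a good TCP height for gripping; fixture frame (0, 95, 78) mm. The black knob is a bar 52 mm long, 14 mm wide, z 53 to 84 mm over the cart top, centred on this axis, on a 54 mm disc; on one end only a thin nose, lower (top at z 64 mm), narrows out to 48 mm from the axis.
- selector (a joint): Selector angle, rad, clockwise seen from above positive; at 0 the nose points along the fixture's -x (nose direction = fixture yaw + pi - angle). Detents at -1.35, -0.9, -0.45, 0, 0.45, 0.9 and 1.35 rad (about 0.1 N m between them); stops at -1.5 and 1.5. Starts at or near -0.45, 0 or 0.45.
- selector_index (a point): Point on the knob's nose line 58 mm from the axis, turning with the knob: it comes over the station that the nose points at.
- post: The mark: a square steel post 14 x 14 x 12 mm on the selector housing's top, 58 mm from the axis, at one of the stations -1.35, -0.9, 0.9 or 1.35 rad. Origin under its centre. The other six stations have low round buttons, 10 mm across and 3 mm high.
- cam (a joint): Cam lever angle, rad: 0 open (arm along the fixture's -y), growing clockwise seen from above to the stop at 1.57 (home: arm along the fixture's -x). Starts at 0 to 0.12. Friction about 1 N at the handle; a sprung hump from 1.05 to 1.55 rad, its top at 1.30, adds up to about 4 N: let go before the top the lever springs back, past it it snaps towards home and stays.
- cam_pivot (a point): Vertical axis of the cam lever, fixture frame (-20, -85) mm, 31 mm above the cart top.
- lever_handle (a point): On the axis of the lever's upright black round handle (18 mm diameter, z 37 to 85 mm), 130 mm from the pivot; the point lies at z 70 mm, a good TCP height for gripping.
- cam_lever: The cam lever: flat steel arm 14 mm wide, z 27 to 37 mm, from the pivot out to 132 mm, with the upright handle. Origin on the pivot axis at z 13 mm; the arm runs along its own -y.
- block: Yellow polyurethane bumper block, 55 (x) x 40 (y) x 60 (z) mm, 0.11 to 0.24 kg, standing on the cart top inside the lever's sweep, any yaw. Origin at the centre of its underside.
- mat: Black rubber mat, 130 x 130 x 3 mm, fixed, left or right in front of the fixture. Origin at the centre of its underside.
- key_case: Chrome hex key set case, 110 x 80 x 28 mm, fixed, on the side that has no mat. Origin at the centre of its underside.
- bushing: Bystander: bronze pivot bushing, 40 mm diameter, 30 mm high, upright, in front of the fixture. Origin under its centre.
- grease_can: Bystander: metal can 44 mm diameter, 115 mm high, standing in front of the fixture. Origin under its centre.
- oil_bottle: Bystander: white bottle 52 mm diameter, 150 mm high, standing behind the fixture. Origin under its centre.
- wrench: Bystander: steel wrench 170 mm long lying behind the fixture. Origin under its middle.
- socket: Bystander: steel socket 26 mm diameter, 34 mm high, behind the selector. Origin under its centre.
- washer: Bystander: steel washer 46 mm diameter, 6 mm thick, flat on the cart right of the fixture. Origin under its centre.
Things that resemble listed ones, but are neither listed nor needed, are in the scene too. Of the things like the mat, leave any that is brown; of the rest the smaller one is meant.

How it is judged:
By the outcome, as a careful person would: the job done as asked, in the order asked, and still so for the second after the job is handed in, with the robot touching nothing.
It also fails if it takes over 72 s, if anything falls off the work surface, if the arm or the gripper's body presses on something with over 40 N, if the wrist force passes 120 N, or if a joint passes its speed limit or range.

## Working session

There is one attempt and no reset: what is moved stays moved. The work goes in short steps, Python scripts to look and compute and a tool call to move; the robot and the scene stay as the last step left them, time stands still between calls to the robot, and variables do not carry over. Pictures are saved under pics/ and viewed, about 8 in all and at most 12, crops included, and the job is handed in when it is done.

Besides the shell and the picture viewer there is one more tool, called after "Emit:" by a JSON object that holds its "method" and its "body", one argument or row to a line. send_rows: Moves the arm, as the interface text tells. Its arguments: {"type":"object","properties":{"moves":{"type":"array","items":{"type":"array","items":{"type":"array","items":{"type":"number"}}}}},"required":["moves"]}

```bash
ls; mkdir -p pics; python3 - <<'E'
from rig import readout, capture, camera_model, bot, spot_in, regions_of
import cv2, numpy as np
s=readout.read_state(); print(s['time_s'],s['position'],s['force'],s['opening']); print(np.round(s['tcp_rot'],3))
for c in ['top','side']:
    im=capture(c); cv2.imwrite(f'pics/{c}0.png',im)
    m=camera_model(c); print(c,np.round(m['camera_matrix'],1).tolist(),np.round(m['pose'],3).tolist(),[k for k in m])
    for t in ['fixture','selector_axis','post','lever_handle','cam_lever','block','mat','key_case','bushing','grease_can','washer','oil_bottle','socket','wrench']:
        print(t,[(round(d['p'],2),np.round(d['location'],3).tolist()) for d in spot_in(c,t)][:4])
print(readout.read_state()['time_s'])
E
```

```text
pics
0.0 [0.21381847 0.58655846 0.24027334] [ 0.86167751 -0.3860566   0.349929  ] 1.001730503709975
[[-0.939  0.343 -0.001]
 [ 0.343  0.939 -0.002]
 [ 0.    -0.002 -1.   ]]
top [[495.3, 0.0, 309.4], [0.0, 495.3, 237.0], [0.0, 0.0, 1.0]] [[-0.008, 0.988, -0.156, 0.329], [-1.0, -0.008, 0.002, -0.047], [0.001, 0.156, 0.988, 1.206], [0.0, 0.0, 0.0, 1.0]] ['camera_matrix', 'pose']
fixture [(0.94, [0.61, 0.007, 0.046])]
selector_axis [(0.96, [0.612, 0.001, 0.047]), (0.43, [0.613, -0.132, 0.036])]
post [(0.58, [0.614, 0.007, 0.044])]
lever_handle [(0.93, [0.616, -0.132, 0.033]), (0.62, [0.54, -0.188, 0.058])]
cam_lever [(0.92, [0.615, -0.129, 0.035]), (0.52, [0.444, -0.355, 0.007])]
block [(0.92, [0.544, -0.188, 0.058]), (0.42, [0.615, -0.13, 0.035])]
mat [(0.95, [0.206, -0.345, 0.0]), (0.77, [0.444, -0.353, 0.004]), (0.69, [0.643, -0.365, 0.0]), (0.58, [0.744, 0.053, 0.1])]
key_case [(0.72, [0.396, 0.254, 0.024])]
bushing [(0.76, [0.529, -0.056, 0.03])]
grease_can [(0.6, [0.468, -0.006, 0.115])]
washer [(0.7, [0.714, -0.169, 0.006]), (0.46, [0.688, 0.114, 0.026])]
oil_bottle [(0.71, [0.739
[... 426 characters left out ...]
lever_handle [(0.59, [0.62, -0.147, 0.04])]
cam_lever [(0.7, [0.619, -0.153, 0.039]), (0.24, [0.598, 0.063, 0.064])]
block [(0.72, [0.538, -0.201, 0.057])]
mat [(0.93, [0.205, -0.357, 0.004]), (0.9, [0.645, -0.367, 0.004]), (0.8, [0.445, -0.361, 0.004])]
key_case [(0.64, [0.403, 0.236, 0.029])]
bushing [(0.61, [0.535, -0.068, 0.027]), (0.46, [0.444, -0.359, 0.004])]
grease_can [(0.68, [0.475, -0.021, 0.08])]
washer [(0.66, [0.621, -0.026, 0.046]), (0.61, [0.715, -0.168, 0.004]), (0.47, [0.447, -0.359, 0.003]), (0.43, [0.62, -0.15, 0.04])]
oil_bottle [(0.59, [0.747, 0.043, 0.084])]
socket [(0.63, [0.621, -0.149, 0.04]), (0.56, [0.688, 0.11, 0.021])]
wrench [(0.67, [0.775, -0.083, 0.004])]
1.5
```

View pics/top0.png

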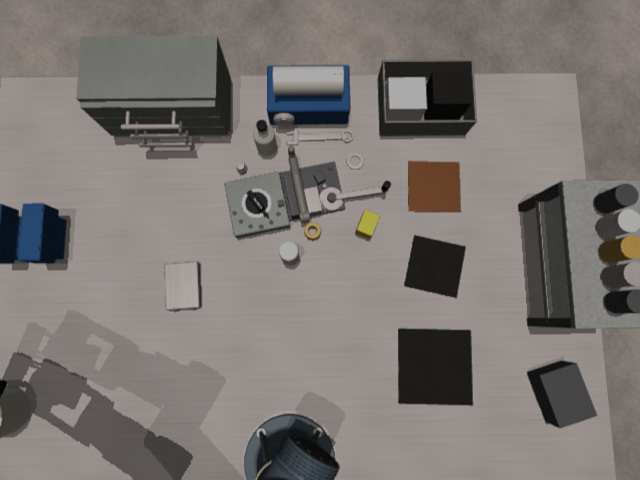

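View pics/side0.png

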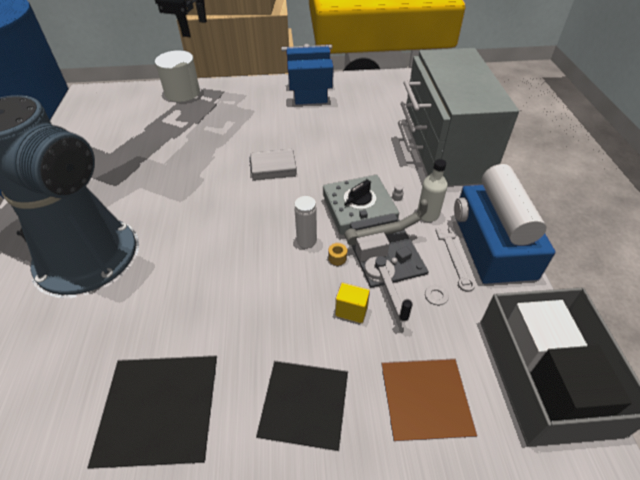

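Three mat-like things in the top view: brown (435,186), black small (436,266) and black large (435,367). The smaller black one, at about (0.444,-0.355), fits. I'll confirm this in a crop, along with the selector.

```bash
python3 - <<'E'
import cv2, numpy as np
from rig import camera_model
im=cv2.imread('pics/top0.png')
a=cv2.resize(im[140:270,215:395],(800,578),interpolation=cv2.INTER_CUBIC)
cv2.imwrite('pics/crop1.png',a)
# mats: ground-plane min area rects
m=camera_model('top');K=m['camera_matrix'];T=np.array(m['pose'])
def w(p,z):
    d=T[:3,:3]@np.array([(p[0]-K[0,2])/K[0,0],-(p[1]-K[1,2])/K[1,1],-1]);o=T[:3,3];return o+d*(z-o[2])/d[2]
g=im.max(2)<60
n,l,st,c=cv2.connectedComponentsWithStats(g.astype('uint8'))
for i in range(1,n):
    if st[i,4]>1500 and 380<c[i][0]<500 and c[i][1]>220:
        b=cv2.boxPoints(cv2.minAreaRect(np.argwhere(l==i)[:,::-1].astype(np.float32)))
        q=np.array([w(p,.003) for p in b]);print(c[i],w(c[i],.003).round(3),q[:,:2].round(3).tolist(),np.linalg.norm(np.diff(q,axis=0),axis=1).round(3))
y=(im[...,2]>140)&(im[...,1]>120)&(im[...,0]<90)
n,l,st,c=cv2.connectedComponentsWithStats(y.astype('uint8'))
for i in range(1,n):
    if st[i,4]>100 : print('yellow',c[i],st[i])
E
```

```text
[434.62022971 266.11670989] [ 0.445 -0.355  0.003] [[0.399, -0.276], [0.522, -0.308], [0.492, -0.436], [0.37, -0.401]] [0.127 0.131 0.127]
[434.65700037 366.54155892] [ 0.207 -0.343  0.003] [[0.123, -0.254], [0.295, -0.26], [0.294, -0.437], [0.121, -0.427]] [0.172 0.177 0.172]
yellow [368.11634349 222.22437673] [357 210  23  25 361]
yellow [312.06956522 229.6173913 ] [305 223  16  15 115]
yellow [631.05413105 246.57549858] [621 236  19  23 351]
```

View pics/crop1.png

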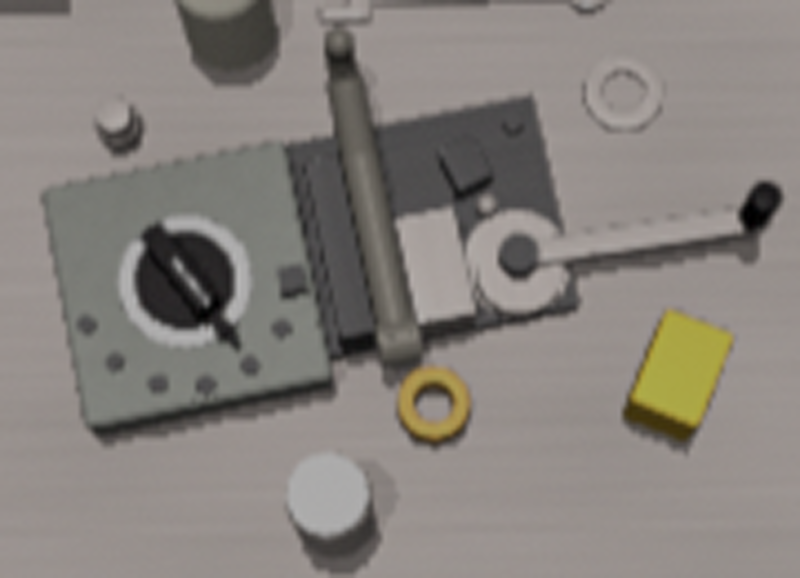

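The crop shows the selector axis near crop (185,280) and the nose at (235,345), pointing at the -0.45 button. The square post is at (292,281), which is station -1.35. The lever handle is at (762,200) and the block top at (683,360). The small black mat measures 130 mm, so it is the one meant. Next I fit the fixture pose.

```bash
cat > h.py <<'E'
from rig import readout, capture, camera_model, bot, spot_in, regions_of
import cv2, numpy as np
from scipy.optimize import least_squares
def ray(cam,p,m=None):
    m=m or camera_model(cam);K=np.array(m['camera_matrix']);T=np.array(m['pose'])
    u=np.array([(p[0]-K[0,2])/K[0,0],(p[1]-K[1,2])/K[1,1]])
    if cam=='wrist':
        r=np.linalg.norm(u); v=np.r_[u/max(r,1e-9)*np.sin(r),np.cos(r)]
    else: v=np.r_[u,1]
    return T[:3,3],T[:3,:3]@np.array([v[0],-v[1],-v[2]])
def w(cam,p,z,m=None):
    o,d=ray(cam,p,m);return o+d*(z-o[2])/d[2]
def proj(cam,P,m=None):
    m=m or camera_model(cam);K=np.array(m['camera_matrix']);T=np.array(m['pose'])
    v=T[:3,:3].T@(np.array(P)-T[:3,3]);v=np.array([v[0],-v[1],-v[2]])
    if cam=='wrist':
        t=np.arctan2(np.hypot(v[0],v[1]),v[2]);u=v[:2]/max(np.hypot(v[0],v[1]),1e-9)*t
    else:u=v[:2]/v[2]
    return K[:2,:2]@u+K[:2,2]
def fx(p,xyy):  # fixture xy (m)->world xy
    c,s=np.cos(xyy[2]),np.sin(xyy[2]);return np.array([xyy[0]+c*p[0]-s*p[1],xyy[1]+s*p[0]+c*p[1]])
def station(a,r=.058): return np.array([r*np.cos(np.pi-a),.095+r*np.sin(np.pi-a)])
def fit(fp,wp):
    return least_squares(lambda q:np.concatenate([fx(p,q)-x[:2] for p,x in zip(fp,wp)]),[.6,-.08,.1]).x, 
def go(xyz,yaw=None):
    """print shift in tool axes (cm) to world xyz, turn about tool z (deg) for tool y along yaw(rad)"""
    s=readout.read_state();R=np.array(s['tcp_rot']);d=(np.array(xyz)-s['position'])*100
    print('shift tool cm',(R.T@d).round(2), 'world',d.round(2))
    if yaw is not None:
        cur=np.arctan2(R[1,1],R[0,1]);t=(yaw-cur+np.pi/2)%np.pi-np.pi/2
        print('turn z deg (or +-180)',-np.degrees(t).round(1),'j6',s['joint_positions'][5])
E
python3 - <<'E'
from h import *
px={-1.35:(292,281,.058),-.9:(281,328,.049),-.45:(250,366,.049),0:(206,385,.049),.45:(158,383,.049),.9:(115,362,.049),1.35:(87,324,.049)}
s=800/180
m=camera_model('top')
fp=[station(a) for a in px];wp=[w('top',(x/s+215-.4,y/s+140-.4),z,m) for x,y,z in px.values()]
q=fit(fp,wp)[0];print('fixture',q.round(4))
print([(fx(p,q)-x[:2]).round(4).tolist() for p,x in zip(fp,wp)])
print('axis',fx((0,.095),q),'pivot',fx((-.02,-.085),q))
for n,p,z in [('disc',(185,280),.053),('nose',(235,345),.064),('handle',(766,191),.085),('blocktop1',(675,312),.06),('b2',(733,338),.06),('b3',(692,428),.06),('b4',(632,400),.06)]:
    print(n,w('top',(p[0]/s+214.6,p[1]/s+139.6),z,m).round(4))
mw=camera_model('wrist');st=readout.read_state();R=np.array(st['tcp_rot'])
print('cam in tool',R.T@(mw['pose'][:3,3]-st['position']),(R.T@np.array(mw['pose'])[:3,:3]).round(2).tolist(),np.array(mw['camera_matrix']).round(1).tolist())
a=fx((0,.095),q); go([a[0],a[1],.2],q[2]+np.pi+.45+np.pi/2)
E
```

```text
fixture [ 0.6136 -0.0173  0.1905]
[[0.0008, -0.0005], [-0.0006, -0.0003], [0.0003, -0.0001], [-0.0, 0.0001], [-0.0004, 0.0004], [0.0, 0.0002], [-0.0, 0.0002]]
axis [0.59563161 0.07597392] pivot [ 0.61007922 -0.10455659]
disc [0.5953 0.0761 0.053 ]
nose [0.5574 0.0482 0.064 ]
handle [ 0.6333 -0.2317  0.085 ]
blocktop1 [ 0.5742 -0.1853  0.06  ]
b2 [ 0.5599 -0.2157  0.06  ]
b3 [ 0.5117 -0.1926  0.06  ]
b4 [ 0.5269 -0.1613  0.06  ]
cam in tool [ 0.07658237 -0.00088857 -0.14284495] [[0.0, 0.96, 0.28], [1.0, -0.0, 0.0], [0.0, 0.28, -0.96]] [[371.6, 0.0, 322.8], [0.0, 371.6, 239.0], [0.0, 0.0, 1.0]]
shift tool cm [-53.36 -34.95   4.13] world [ 38.15 -51.12  -4.13]
turn z deg (or +-180) -56.7 j6 -10.22718603415507
```

Emit:
{"method": "send_rows", "body": {
  "moves": [
    [[0,0,0,-3.56,-2.33,0.28,0],[0,0,0,-3.56,-2.33,0.28,0],[0,0,0,-3.56,-2.33,0.28,0],[0,0,0,-3.56,-2.33,0.28,0],[0,0,0,-3.56,-2.33,0.28,0]]
  ]
}}

```text
time_s: 2.0
position: [0.3423, 0.4154, 0.2273]
tcp_rot: [[-0.94, 0.342, 0.001], [0.342, 0.94, 0.0], [-0.0, 0.001, -1.0]]
force: [-0.8, -0.1, 0.1]
opening: 0.63
```

Emit:
{"method": "send_rows", "body": {
  "moves": [
    [[0,0,0,-3.56,-2.33,0.28,0],[0,0,0,-3.56,-2.33,0.28,0],[0,0,0,-3.56,-2.33,0.28,0],[0,0,0,-3.56,-2.33,0.28,0],[0,0,0,-3.56,-2.33,0.28,0]]
  ]
}}

```text
time_s: 2.5
position: [0.4698, 0.2448, 0.2134]
tcp_rot: [[-0.939, 0.343, 0.001], [0.343, 0.939, 0.0], [-0.0, 0.0, -1.0]]
force: [0.2, 0.5, 0.2]
opening: 0.499
```

Emit:
{"method": "send_rows", "body": {
  "moves": [
    [[0,0,0,-3.56,-2.33,0.28,0],[0,0,0,-3.56,-2.33,0.28,0],[0,0,0,-3.56,-2.33,0.28,0],[0,0,0,-3.56,-2.33,0.28,0],[0,0,0,-3.56,-2.33,0.28,0]]
  ]
}}

```text
time_s: 3.0
position: [0.5971, 0.0742, 0.1993]
tcp_rot: [[-0.939, 0.343, 0.0], [0.343, 0.939, 0.0], [-0.0, 0.0, -1.0]]
force: [0.6, 0.2, -0.3]
opening: 0.5
```

Emit:
{"method": "send_rows", "body": {
  "moves": [
    [[0,0,8.2,0,0,0,0],[0,0,8.2,0,0,0,0],[0,0,8.2,0,0,0,0],[0,0,8.2,0,0,0,0],[0,0,8.2,0,0,0,0]]
  ]
}}

```text
time_s: 3.5
position: [0.5961, 0.0757, 0.1992]
tcp_rot: [[-0.479, 0.878, 0.0], [0.878, 0.479, 0.0], [-0.0, 0.0, -1.0]]
force: [-0.6, 0.1, 0.7]
opening: 0.494
```

Emit:
{"method": "send_rows", "body": {
  "moves": [
    [[0,0,8.2,0,0,0,0],[0,0,8.2,0,0,0,0],[0,0,8.2,0,0,0,0],[0,0,8.2,0,0,0,0],[0,0,8.2,0,0,0,0]]
  ]
}}

```text
time_s: 4.0
position: [0.5961, 0.0758, 0.1993]
tcp_rot: [[0.214, 0.977, 0.0], [0.977, -0.214, -0.0], [-0.0, 0.0, -1.0]]
force: [0.4, -0.5, -0.6]
opening: 0.503
```

Emit:
{"method": "send_rows", "body": {
  "moves": [
    [[0,0,8.2,0,0,0,0],[0,0,8.2,0,0,0,0],[0,0,8.2,0,0,0,0],[0,0,8.2,0,0,0,0],[0,0,8.2,0,0,0,0]]
  ]
}}

```text
time_s: 4.5
position: [0.5961, 0.0758, 0.1993]
tcp_rot: [[0.803, 0.596, 0.0], [0.596, -0.803, -0.0], [0.0, 0.0, -1.0]]
force: [0.3, -0.2, 0.3]
opening: 0.502
```

```bash
python3 - <<'E'
from h import *
s=readout.read_state();print(s['time_s'],s['position'],np.round(s['tcp_rot'],3).tolist(),np.round(s['joint_positions'],1),s['opening'])
q=[.6136,-.0173,.1905];a=fx((0,.095),q);go([a[0],a[1],.078],q[2]+np.pi+.45+np.pi/2)
m=camera_model('wrist');im=capture('wrist')
for P in [(*fx(station(-1.35),q),.058),(*a,.084)]+[(*fx(station(t),q),.049) for t in (-.9,-.45,0,.45,.9,1.35)]+[(*fx(station(-.45,.048),q),.064)]:
    p=proj('wrist',P,m); print(p.round(0)); cv2.circle(im,tuple(int(v) for v in p.round()),3,(0,0,255),1)
cv2.imwrite('pics/w1.png',im)
E
```

```text
4.5 [0.59608801 0.07578328 0.19929425] [[0.803, 0.596, 0.0], [0.596, -0.803, -0.0], [0.0, 0.0, -1.0]] [-3.4 31.2 88.1 -0.  60.7 50. ] 0.5021895946417511
shift tool cm [-0.03 -0.05 12.13] world [ -0.05   0.02 -12.13]
turn z deg (or +-180) -0.1 j6 49.98338951244908
[377. 273.]
[322. 240.]
[351. 287.]
[322. 293.]
[293. 287.]
[268. 269.]
[254. 243.]
[252. 213.]
[322. 290.]
```

View pics/w1.png

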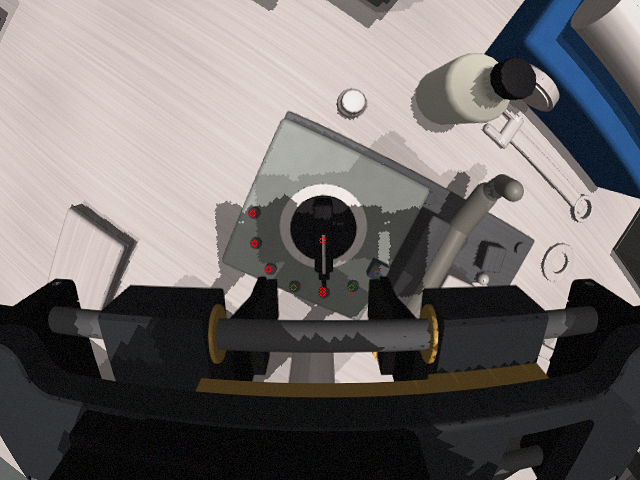

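Predicted marks land on the real buttons and post, and the grasp is centred on the knob. Next: descend, grip, turn by -51.6° and release.

Emit:
{"method": "send_rows", "body": {
  "moves": [
    [[0,0,0,0,0,4.0,0],[0,0,0,0,0,4.0,0],[0,0,0,0,0,3.0,0],[0,0,0,0,0,1.1,0],[0,0,0,0,0,0,0]]
  ]
}}

```text
time_s: 5.05
position: [0.5951, 0.0758, 0.0768]
tcp_rot: [[0.798, 0.602, -0.003], [0.602, -0.798, 0.0], [-0.003, -0.002, -1.0]]
force: [0.1, 0.3, 0.7]
opening: 0.498
```

Emit:
{"method": "send_rows", "body": {
  "moves": [
    [[0,0,0,0,0,0,-1],[0,0,0,0,0,0,-1],[0,0,0,0,0,0,-1],[0,0,0,0,0,0,-1],[0,0,0,0,0,0,-1]]
  ]
}}

```text
time_s: 5.55
position: [0.5965, 0.0758, 0.0791]
tcp_rot: [[0.799, 0.601, 0.001], [0.601, -0.799, -0.0], [0.001, 0.001, -1.0]]
force: [-0.2, -0.0, 4.1]
opening: 0.16
```

Emit:
{"method": "send_rows", "body": {
  "moves": [
    [[0,0,-5.2,0,0,0,-1],[0,0,-5.2,0,0,0,-1],[0,0,-5.2,0,0,0,-1],[0,0,-5.2,0,0,0,-1],[0,0,-5.2,0,0,0,-1]]
  ]
}}

```text
time_s: 6.05
position: [0.5967, 0.0757, 0.0791]
tcp_rot: [[0.451, 0.892, 0.002], [0.892, -0.451, -0.0], [0.001, 0.002, -1.0]]
force: [0.6, 0.1, 3.2]
opening: 0.16
```

Emit:
{"method": "send_rows", "body": {
  "moves": [
    [[0,0,-5.2,0,0,0,-1],[0,0,-5.2,0,0,0,-1],[0,0,-5.2,0,0,0,-1],[0,0,-5.2,0,0,0,-1],[0,0,-5.2,0,0,0,-1]]
  ]
}}

```text
time_s: 6.55
position: [0.597, 0.0756, 0.0791]
tcp_rot: [[0.014, 1.0, 0.002], [1.0, -0.014, -0.0], [-0.0, 0.002, -1.0]]
force: [0.4, -1.4, 1.7]
opening: 0.157
```

Emit:
{"method": "send_rows", "body": {
  "moves": [
    [[0,0,0,0,0,0,-1],[0,0,0,0,0,0,-1],[0,0,0,0,0,0,-0.1],[0,0,0,0,0,0,-0.1],[0,0,0,0,0,0,-0.1]]
  ]
}}

```text
time_s: 7.05
position: [0.5954, 0.076, 0.0777]
tcp_rot: [[0.019, 1.0, -0.002], [1.0, -0.019, 0.0], [0.0, -0.002, -1.0]]
force: [0.0, 0.1, -0.2]
opening: 0.349
```

Emit:
{"method": "send_rows", "body": {
  "moves": [
    [[0,0,0,0,0,-2,0],[0,0,0,0,0,-4,0],[0,0,0,0,0,-4,0],[0,0,0,0,0,-3,0],[0,0,0,0,0,0,0]]
  ]
}}

```text
time_s: 7.55
position: [0.5988, 0.0758, 0.2128]
tcp_rot: [[0.018, 1.0, 0.009], [1.0, -0.018, -0.0], [-0.0, 0.009, -1.0]]
force: [0.7, -0.0, -0.1]
opening: 0.497
```

```bash
python3 - <<'E'
from h import *
q=[.6136,-.0173,.1905];a=fx((0,.095),q)
m=camera_model('wrist');im=capture('wrist')
for P in [(*fx(station(-1.35),q),.058),(*a,.084),(*fx(station(-1.35,.048),q),.064)]:
    p=proj('wrist',P,m); print(p.round(0)); cv2.circle(im,tuple(int(v) for v in p.round()),2,(0,0,255),1)
top=capture('top')
A=cv2.resize(im[150:310,240:440],(500,400),interpolation=cv2.INTER_CUBIC)
B=cv2.resize(top[200:250,345:395],(300,300),interpolation=cv2.INTER_CUBIC)
o=np.zeros((400,800,3),np.uint8);o[:,:500]=A;o[:300,500:]=B;cv2.imwrite('pics/w2.png',o)
cv2.imwrite('pics/top1.png',top)
print(spot_in('wrist','block')[:2])
E
```

```text
[317. 291.]
[318. 235.]
[317. 283.]
[{'location': [0.7414, 0.0605, 0.0967], 'p': 0.25}]
```

View pics/w2.png

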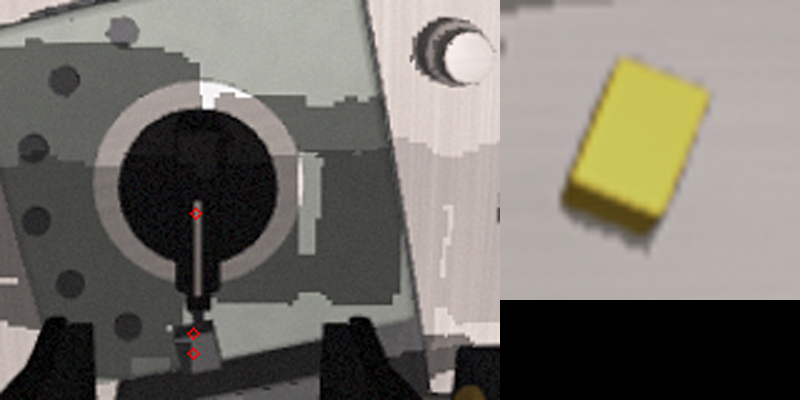

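The nose now points at the square post, with both on the same line at crop (197,310) and (197,345). The block's top corners in the inset are about (622,57), (710,95), (662,217) and (570,185).

```bash
python3 - <<'E'
from h import *
C=[(622,57),(710,95),(662,217),(570,185)]
P=np.array([w('top',((x-500)/6+344.6,y/6+199.6),.06) for x,y in C]);print(P.round(3).tolist(),np.linalg.norm(P-np.roll(P,-1,0),axis=1).round(4))
c=P.mean(0);d=(P[0]+P[1]-P[2]-P[3])[:2];yaw=np.arctan2(d[1],d[0]);print(c,np.degrees(yaw))
go([c[0],c[1],.2],yaw-np.pi/2)
E
```

```text
[[0.576, -0.182, 0.06], [0.56, -0.216, 0.06], [0.512, -0.196, 0.06], [0.525, -0.16, 0.06]] [0.0376 0.0525 0.0379 0.0554]
[ 0.54328856 -0.18832522  0.06      ] -22.84067836031478
shift tool cm [-26.51  -4.69   0.73] world [ -5.17 -26.42  -0.72]
turn z deg (or +-180) -68.2 j6 -2.348223537320087
```

Emit:
{"method": "send_rows", "body": {
  "moves": [
    [[0,0,0,-3.8,-0.67,0.1,0.6],[0,0,0,-3.8,-0.67,0.1,0.6],[0,0,0,-3.8,-0.67,0.1,0.6],[0,0,0,-3.8,-0.67,0.1,0.6],[0,0,0,-3.8,-0.67,0.1,0.6]]
  ]
}}

```text
time_s: 8.2
position: [0.5573, -0.1144, 0.2009]
tcp_rot: [[0.018, 1.0, -0.004], [1.0, -0.018, 0.002], [0.002, -0.004, -1.0]]
force: [0.6, -0.2, 1.0]
opening: 0.787
```

Emit:
{"method": "send_rows", "body": {
  "moves": [
    [[0,0,0,-3.8,-0.67,0.1,0.6],[0,0,0,-3.8,-0.67,0.1,0.6],[0,0,-8.5,0,0,0,0.6],[0,0,-8.5,0,0,0,0.6],[0,0,-8.5,0,0,0,0.6]]
  ]
}}

```text
time_s: 8.7
position: [0.5427, -0.1892, 0.1987]
tcp_rot: [[-0.418, 0.908, -0.005], [0.908, 0.418, 0.003], [0.004, -0.003, -1.0]]
force: [1.4, -0.3, 0.7]
opening: 0.797
```

Emit:
{"method": "send_rows", "body": {
  "moves": [
    [[0,0,-8.5,0,0,0,0.6],[0,0,-8.5,0,0,0,0.6],[0,0,-8.5,0,0,0,0.6],[0,0,-8.5,0,0,0,0.6],[0,0,-8.5,0,0,0,0.6]]
  ]
}}

```text
time_s: 9.2
position: [0.5429, -0.1885, 0.1988]
tcp_rot: [[-0.923, 0.386, -0.005], [0.386, 0.923, 0.003], [0.005, 0.001, -1.0]]
force: [-0.3, 1.0, -0.7]
opening: 0.798
```

Emit:
{"method": "send_rows", "body": {
  "moves": [
    [[0,0,0,0,0,0,0.6],[0,0,0,0,0,0,0.6],[0,0,0,0,0,0,0.6],[0,0,0,0,0,0,0.6],[0,0,0,0,0,0,0.6]]
  ]
}}

```text
time_s: 9.7
position: [0.5443, -0.1893, 0.2011]
tcp_rot: [[-0.92, 0.392, -0.0], [0.392, 0.92, 0.0], [0.0, 0.0, -1.0]]
force: [-0.5, 0.2, -1.0]
opening: 0.8
```

```bash
python3 - <<'E'
from h import *
s=readout.read_state();m=camera_model('wrist');im=capture('wrist');top=capture('top')
print(s['time_s'],s['position'])
go([.5433,-.1883,.042],np.radians(67.2))
q=[.6136,-.0173,.1905];cy,sy=np.cos(np.radians(-22.8)),np.sin(np.radians(-22.8))
for a,b in [(1,1),(1,-1),(-1,-1),(-1,1)]:
    p=proj('wrist',(.5433+cy*a*.0275-sy*b*.02,-.1883+sy*a*.0275+cy*b*.02,.06),m);cv2.circle(im,tuple(int(v) for v in p.round()),2,(0,0,255),1)
# predicted nose/post in the top picture
for P in [(*fx(station(-1.35),q),.058),(*fx(station(-1.35,.048),q),.064),(*fx((0,.095),q),.084)]:
    p=proj('top',P);cv2.circle(top,tuple(int(v) for v in p.round()),1,(0,0,255),-1)
o=np.zeros((480,800,3),np.uint8);o[:,:480]=im[:,80:560];o[:320,480:]=cv2.resize(top[170:240,225:295],(320,320),interpolation=cv2.INTER_CUBIC)
cv2.imwrite('pics/w3.png',o)
E
```

```text
9.7 [ 0.54426755 -0.18927158  0.20114555]
shift tool cm [ 0.13  0.05 15.93] world [ -0.1    0.1  -15.93]
turn z deg (or +-180) -0.3 j6 -97.21302376800566
```

View pics/w3.png

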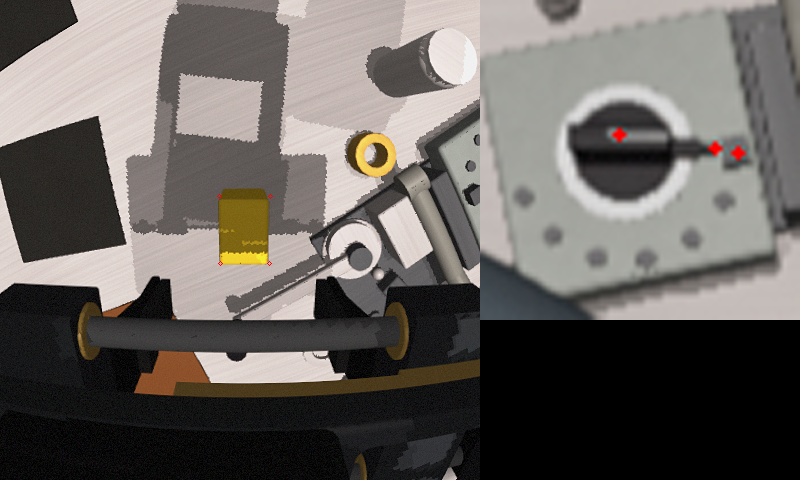

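The block's predicted corners match the picture, and the selector is confirmed on the post (inset). Now I grip the block and lift it.

Emit:
{"method": "send_rows", "body": {
  "moves": [
    [[0,0,0,0.13,0.05,4.0,0.6],[0,0,0,0,0,4.0,0.6],[0,0,0,0,0,4.0,0.6],[0,0,0,0,0,3.0,0.6],[0,0,0,0,0,0.9,0.6]]
  ]
}}

```text
time_s: 10.3
position: [0.5414, -0.1873, 0.0392]
tcp_rot: [[-0.92, 0.392, -0.005], [0.392, 0.92, 0.003], [0.006, 0.001, -1.0]]
force: [0.3, -0.2, 0.2]
opening: 0.804
```

Emit:
{"method": "send_rows", "body": {
  "moves": [
    [[0,0,0,0,0,0,0.6],[0,0,0,0,0,0,-1],[0,0,0,0,0,0,-1],[0,0,0,0,0,0,-1],[0,0,0,0,0,0,-1]]
  ]
}}

```text
time_s: 10.8
position: [0.5439, -0.1887, 0.0435]
tcp_rot: [[-0.92, 0.391, 0.002], [0.391, 0.92, -0.001], [-0.002, -0.0, -1.0]]
force: [0.5, 0.8, -0.5]
opening: 0.521
```

Emit:
{"method": "send_rows", "body": {
  "moves": [
    [[0,0,0,0,0,0,-1],[0,0,0,0,0,-1,-1],[0,0,0,0,0,-2.5,-1],[0,0,0,0,0,-3,-1],[0,0,0,0,0,-1.5,-1]]
  ]
}}

```text
time_s: 11.3
position: [0.5441, -0.1888, 0.1249]
tcp_rot: [[-0.92, 0.391, 0.003], [0.391, 0.92, -0.002], [-0.003, -0.0, -1.0]]
force: [0.2, 0.6, -1.6]
opening: 0.459
```

```bash
python3 - <<'E'
from h import *
s=readout.read_state();print(s['time_s'],s['position'],s['force'],s['opening'])
go([.445,-.355,.048])
E
```

```text
11.3 [ 0.54413562 -0.18875592  0.12485257] [ 0.15858449  0.63375215 -1.56572511] 0.4589172686019801
shift tool cm [  2.64 -19.17   7.68] world [ -9.91 -16.62  -7.69]
```

Emit:
{"method": "send_rows", "body": {
  "moves": [
    [[0,0,0,0.44,-3.2,0,-1],[0,0,0,0.44,-3.2,0,-1],[0,0,0,0.44,-3.2,0,-1],[0,0,0,0.44,-3.2,0,-1],[0,0,0,0.44,-3.2,0,-1]]
  ]
}}

```text
time_s: 11.8
position: [0.4596, -0.3278, 0.1228]
tcp_rot: [[-0.92, 0.391, 0.0], [0.391, 0.92, 0.0], [0.0, 0.0, -1.0]]
force: [0.3, 0.6, -1.2]
opening: 0.456
```

Emit:
{"method": "send_rows", "body": {
  "moves": [
    [[0,0,0,0.44,-3.2,0,-1],[0,0,0,0,0,2,-1],[0,0,0,0,0,3,-1],[0,0,0,0,0,1.5,-1],[0,0,0,0,0,0.6,-1]]
  ]
}}

```text
time_s: 12.3
position: [0.4429, -0.3539, 0.05]
tcp_rot: [[-0.92, 0.392, -0.002], [0.392, 0.92, 0.003], [0.003, 0.002, -1.0]]
force: [0.3, -0.4, -0.6]
opening: 0.459
```

Emit:
{"method": "send_rows", "body": {
  "moves": [
    [[0,0,0,0,0,0,-1],[0,0,0,0,0,0,-1],[0,0,0,0,0,0,-1],[0,0,0,0,0,0,-1],[0,0,0,0,0,0,-1]]
  ]
}}

```text
time_s: 12.8
position: [0.4442, -0.3549, 0.0519]
tcp_rot: [[-0.92, 0.391, 0.001], [0.391, 0.92, -0.001], [-0.001, -0.001, -1.0]]
force: [-0.5, 0.3, -1.5]
opening: 0.453
```

Emit:
{"method": "send_rows", "body": {
  "moves": [
    [[0,0,0,0,0,0.25,-1],[0,0,0,0,0,0.25,-1],[0,0,0,0,0,0,-1],[0,0,0,0,0,0,-1],[0,0,0,0,0,0,-1]]
  ]
}}

```text
time_s: 13.3
position: [0.4439, -0.3547, 0.0461]
tcp_rot: [[-0.92, 0.391, -0.0], [0.391, 0.92, 0.0], [0.0, 0.0, -1.0]]
force: [0.6, -0.7, -0.2]
opening: 0.454
```

Emit:
{"method": "send_rows", "body": {
  "moves": [
    [[0,0,0,0,0,0.1,-1],[0,0,0,0,0,0,-1],[0,0,0,0,0,0,0.6],[0,0,0,0,0,0,0.6],[0,0,0,0,0,0,0.6]]
  ]
}}

```text
time_s: 13.8
position: [0.4438, -0.3546, 0.0451]
tcp_rot: [[-0.92, 0.391, -0.0], [0.391, 0.92, 0.0], [0.0, 0.0, -1.0]]
force: [-0.7, 1.0, -0.1]
opening: 0.649
```

Emit:
{"method": "send_rows", "body": {
  "moves": [
    [[0,0,0,0,0,0,0.6],[0,0,0,0,0,-3,0.6],[0,0,0,0,0,-4,0.6],[0,0,0,0,0,-4,0.6],[0,0,0,0,0,-4,0.6]]
  ]
}}

```text
time_s: 14.3
position: [0.4436, -0.3544, 0.1964]
tcp_rot: [[-0.92, 0.391, -0.001], [0.391, 0.92, 0.001], [0.001, 0.0, -1.0]]
force: [0.3, -0.5, -0.8]
opening: 0.797
```

```bash
python3 - <<'E'
from h import *
s=readout.read_state();print(s['time_s'],s['position'],s['opening'])
q=[.6136,-.0173,.1905]
im=capture('side');cv2.imwrite('pics/s1.png',im); print('block',spot_in('side','block')[:1]);
capture('top');print('h',spot_in('top','lever_handle')[:2])
hd=fx((-.02,-.215),q);print('handle at 0',hd)
# handle side pixel in top at z .085 measured (.6333,-.2317)
go([.633,-.232,.19],q[2]);
o=cv2.resize(im[220:480,230:480],(577,600),interpolation=cv2.INTER_CUBIC);cv2.imwrite('pics/s1c.png',o)
E
```

```text
14.3 [ 0.44358735 -0.35435998  0.1964016 ] 0.7971885409561401
block [{'location': [0.4514, -0.3704, 0.0607], 'p': 0.65}]
h [{'location': [0.6163, -0.1302, 0.0337], 'p': 0.9}]
handle at 0 [ 0.63467203 -0.23219758]
shift tool cm [-12.57  18.7    0.63] world [18.89 12.29 -0.62]
turn z deg (or +-180) 56.0 j6 -116.8501666030202
```

View pics/s1c.png

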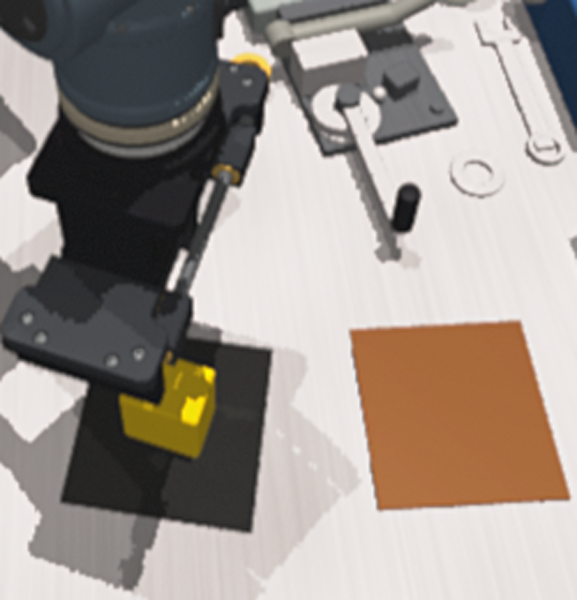

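The block stands upright, well inside the mat. Now to the lever handle.

Emit:
{"method": "send_rows", "body": {
  "moves": [
    [[0,0,0,-2.51,3.74,0,0.3],[0,0,0,-2.51,3.74,0,0.3],[0,0,0,-2.51,3.74,0,0.3],[0,0,0,-2.51,3.74,0,0.3],[0,0,0,-2.51,3.74,0,0.3]]
  ]
}}

```text
time_s: 15.0
position: [0.6326, -0.2299, 0.1924]
tcp_rot: [[-0.92, 0.392, -0.004], [0.392, 0.92, 0.002], [0.005, 0.0, -1.0]]
force: [0.9, -0.2, -0.4]
opening: 0.653
```

Emit:
{"method": "send_rows", "body": {
  "moves": [
    [[0,0,8,0,0,0,0.3],[0,0,8,0,0,0,0.3],[0,0,8,0,0,0,0.3],[0,0,8,0,0,0,0.3],[0,0,8,0,0,0,0.3]]
  ]
}}

```text
time_s: 15.5
position: [0.6313, -0.2309, 0.1922]
tcp_rot: [[-0.448, 0.894, -0.005], [0.894, 0.448, 0.003], [0.004, -0.003, -1.0]]
force: [0.4, 0.1, 1.0]
opening: 0.645
```

Emit:
{"method": "send_rows", "body": {
  "moves": [
    [[0,0,8,0,0,0,0.3],[0,0,8,0,0,0,0.3],[0,0,0,0,0,0,0.3],[0,0,0,0,0,0,0.3],[0,0,0,0,0,0,0.3]]
  ]
}}

```text
time_s: 16.0
position: [0.6321, -0.2315, 0.1942]
tcp_rot: [[-0.192, 0.981, -0.002], [0.981, 0.192, 0.001], [0.001, -0.001, -1.0]]
force: [0.2, 0.2, -0.8]
opening: 0.652
```

```bash
python3 - <<'E'
from h import *
s=readout.read_state();m=camera_model('wrist');im=capture('wrist');print(s['time_s'],s['position'])
q=[.6136,-.0173,.1905]
go([.634,-.232,.07],q[2])
for P in [(.634,-.232,.085),(*fx((-.02,-.085),q),.045)]:
    p=proj('wrist',P,m);print(p);cv2.circle(im,tuple(int(v) for v in p.round()),3,(0,0,255),1)
cv2.imwrite('pics/w4.png',im)
E
```

```text
16.0 [ 0.63210424 -0.23153529  0.19417231]
shift tool cm [-0.09  0.18 12.45] world [  0.18  -0.04 -12.45]
turn z deg (or +-180) 0.1 j6 -40.650252830886835
[326.41254269 243.86379342]
[327.47371342  67.47444949]
```

View pics/w4.png

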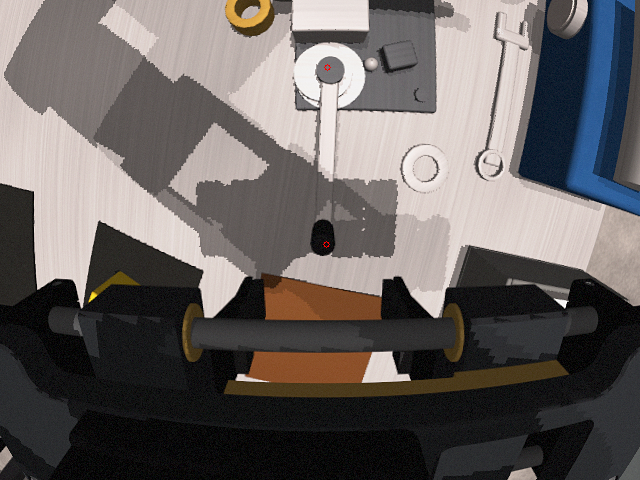

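The handle top is at (322,242), about 2 mm from the prediction, and lies under the TCP. I descend and grip it, then throw the lever as alternating chord and turn rows about the pivot.

Emit:
{"method": "send_rows", "body": {
  "moves": [
    [[0,0,0,0,0,3.5,0.3],[0,0,0,0,0,3.5,0.3],[0,0,0,0,0,3.5,0.3],[0,0,0,0,0,1.5,0.3],[0,0,0,0,0,0.4,0.3]]
  ]
}}

```text
time_s: 16.55
position: [0.6313, -0.2311, 0.0691]
tcp_rot: [[-0.191, 0.982, -0.004], [0.982, 0.191, 0.002], [0.003, -0.003, -1.0]]
force: [0.6, 0.1, 0.3]
opening: 0.645
```

Emit:
{"method": "send_rows", "body": {
  "moves": [
    [[0,0,0,0,0,0,-1],[0,0,0,0,0,0,-1],[0,0,0,0,0,0,-1],[0,0,0,0,0,0,-1],[0,0,0,0,0,0,-1]]
  ]
}}

```text
time_s: 17.05
position: [0.633, -0.2319, 0.0722]
tcp_rot: [[-0.19, 0.982, 0.001], [0.982, 0.19, -0.001], [-0.001, 0.001, -1.0]]
force: [-0.1, -0.5, -0.3]
opening: 0.285
```

Emit:
{"method": "send_rows", "body": {
  "moves": [
    [[0,0,0,0.13,-1.85,0,-1],[0,0,8.2,0,0,0,-1],[0,0,0,0.13,-1.85,0,-1],[0,0,8.2,0,0,0,-1],[0,0,0,0,0,0,-1]]
  ]
}}

```text
time_s: 17.55
position: [0.5947, -0.235, 0.0722]
tcp_rot: [[0.094, 0.996, -0.001], [0.996, -0.094, -0.002], [-0.003, -0.001, -1.0]]
force: [-2.9, -3.5, 4.0]
opening: 0.197
```

```bash
cat > lev.py <<'E'
from h import *
s=readout.read_state();q=[.6136,-.0173,.1905];pv=fx((-.02,-.085),q);R=np.array(s['tcp_rot'])
d=s['position'][:2]-pv;th=np.arctan2(d[1],d[0])-q[2];a=(-np.pi/2-th)%(2*np.pi)
print(s['time_s'],s['position'],'r',np.hypot(*d),'cam',a,'tool yaw',np.degrees(np.arctan2(R[1,1],R[0,1])),'F tool',(R.T@s['force']).round(1),s['opening'],np.round(s['joint_positions'],0))
E
python3 lev.py
```

```text
17.55 [ 0.59468908 -0.23495817  0.07218746] r 0.13131117935248668 cam 0.307799703954839 tool yaw -5.377699719608949 F tool [-3.8 -2.6 -4. ] 0.19724240416957728 [-31.  44.  87.  -0.  50. -26.]
```

Emit:
{"method": "send_rows", "body": {
  "moves": [
    [[0,0,0,0.13,-1.85,0,-1],[0,0,8.2,0,0,0,-1],[0,0,0,0.13,-1.85,0,-1],[0,0,8.2,0,0,0,-1],[0,0,0,0.13,-1.85,0,-1]]
  ]
}}

```text
time_s: 18.05
position: [0.5462, -0.2192, 0.0721]
tcp_rot: [[0.374, 0.927, 0.007], [0.928, -0.374, -0.004], [-0.001, 0.008, -1.0]]
force: [3.2, -3.6, -0.9]
opening: 0.196
```

Emit:
{"method": "send_rows", "body": {
  "moves": [
    [[0,0,8.2,0,0,0,-1],[0,0,0,0.13,-1.85,0,-1],[0,0,8.2,0,0,0,-1],[0,0,0,0.13,-1.85,0,-1],[0,0,8.2,0,0,0,-1]]
  ]
}}

```text
time_s: 18.55
position: [0.5121, -0.1927, 0.0718]
tcp_rot: [[0.725, 0.689, -0.003], [0.689, -0.725, 0.001], [-0.001, -0.003, -1.0]]
force: [-4.2, 1.3, 3.9]
opening: 0.198
```

Emit:
{"method": "send_rows", "body": {
  "moves": [
    [[0,0,0,0.13,-1.85,0,-1],[0,0,8.2,0,0,0,-1],[0,0,0,0.13,-1.85,0,-1],[0,0,8.2,0,0,0,-1],[0,0,0,0,0,0,-1]]
  ]
}}

```text
time_s: 19.05
position: [0.4917, -0.1626, 0.0717]
tcp_rot: [[0.889, 0.459, -0.002], [0.459, -0.889, 0.002], [-0.001, -0.002, -1.0]]
force: [-3.5, 2.5, 5.8]
opening: 0.198
```

```bash
python3 lev.py
```

```text
19.05 [ 0.49167764 -0.16260269  0.07166084] r 0.1318474874369075 cam 1.3053557623728294 tool yaw -62.68572916650313 F tool [-2.  -3.9 -5.8] 0.1976823081185554 [-31.  38. 105.   0.  37.  32.]
```

Emit:
{"method": "send_rows", "body": {
  "moves": [
    [[0,0,0,0.13,-1.75,0,-1],[0,0,7.6,0,0,0,-1],[0,0,0,0.13,-1.75,0,-1],[0,0,7.6,0,0,0,-1],[0,0,0,0,0,0,-1]]
  ]
}}

```text
time_s: 19.55
position: [0.4813, -0.1308, 0.0716]
tcp_rot: [[0.978, 0.211, 0.001], [0.211, -0.978, -0.0], [0.0, 0.0, -1.0]]
force: [-2.3, 0.5, 4.1]
opening: 0.2
```

```bash
python3 lev.py
```

```text
19.55 [ 0.48127576 -0.13078177  0.07161912] r 0.13142538295920295 cam 1.560347043760979 tool yaw -77.8254924755188 F tool [-2.1 -1.  -4.1] 0.1997125221680161 [-28.  37. 108.   0.  35.  50.]
```

Emit:
{"method": "send_rows", "body": {
  "moves": [
    [[0,0,0,0,-0.15,0,-1],[0,0,0,0,-0.1,0,-1],[0,0,0,0,0,0,-1],[0,0,0,0,0,0,-1],[0,0,0,0,0,0,-1]]
  ]
}}

```text
time_s: 20.05
position: [0.4812, -0.1306, 0.0716]
tcp_rot: [[0.977, 0.212, 0.002], [0.212, -0.977, -0.003], [0.001, 0.004, -1.0]]
force: [-3.7, -7.7, 3.7]
opening: 0.197
```

```bash
python3 lev.py
```

```text
20.05 [ 0.48124833 -0.1305686   0.07161844] r 0.13140989336064582 cam 1.5619782660256307 tool yaw -77.7456121799794 F tool [-5.2  6.8 -3.7] 0.19746669042282028 [-28.  37. 108.  -0.  35.  50.]
```

The lever is against its stop, with a 7 N reaction and no further motion. Release, rise and check.

Emit:
{"method": "send_rows", "body": {
  "moves": [
    [[0,0,0,0,0.2,0,-1],[0,0,0,0,0,0,0],[0,0,0,0,0,0,0],[0,0,0,0,0,0,0],[0,0,0,0,0,0,0]]
  ]
}}

```text
time_s: 20.55
position: [0.4809, -0.13, 0.071]
tcp_rot: [[0.978, 0.208, -0.0], [0.208, -0.978, 0.0], [0.0, -0.0, -1.0]]
force: [0.1, -0.2, -0.4]
opening: 0.456
```

Emit:
{"method": "send_rows", "body": {
  "moves": [
    [[0,0,0,0,0,-2,0],[0,0,0,0,0,-4,0],[0,0,0,0,0,-4,0],[0,0,0,0,0,-4,0],[0,0,0,0,0,-3,0]]
  ]
}}

```text
time_s: 21.05
position: [0.4813, -0.1302, 0.2436]
tcp_rot: [[0.978, 0.208, 0.002], [0.208, -0.978, -0.001], [0.002, 0.002, -1.0]]
force: [0.1, -0.0, 0.4]
opening: 0.5
```

Emit:
{"method": "send_rows", "body": {
  "moves": [
    [[0,0,0,-2,2,0,0],[0,0,0,-2,2,0,0],[0,0,0,-2,2,0,0],[0,0,0,0,0,0,0],[0,0,0,0,0,0,0]]
  ]
}}

```text
time_s: 21.55
position: [0.4344, -0.2013, 0.2411]
tcp_rot: [[0.979, 0.206, -0.0], [0.206, -0.979, 0.001], [0.0, -0.001, -1.0]]
force: [0.4, 0.4, 0.2]
opening: 0.498
```

```bash
python3 - <<'E'
from h import *
q=[.6136,-.0173,.1905]
m=camera_model('wrist');im=capture('wrist');top=capture('top');side=capture('side')
s=readout.read_state();print(s['time_s'],s['position'],s['force'])
p=proj('wrist',(*fx((-.15,-.085),q),.085),m);print(p);cv2.circle(im,tuple(int(v) for v in p.round()),3,(0,0,255),1)
o=np.zeros((580,800,3),np.uint8);o[:300,:400]=cv2.resize(im,(400,300));o[:300,400:]=cv2.resize(side[160:460,230:480],(400,300))
o[300:,:]=cv2.resize(top[120:310,220:480],(800,280)) if 0 else cv2.resize(top[130:300,210:480],(800,280),interpolation=cv2.INTER_AREA)
cv2.imwrite('pics/fin.png',o)
E
```

```text
21.7 [ 0.43487133 -0.20047673  0.24108982] [-0.58830038  0.78582458  0.11345938]
[246.96205689 152.58543519]
```

View pics/fin.png

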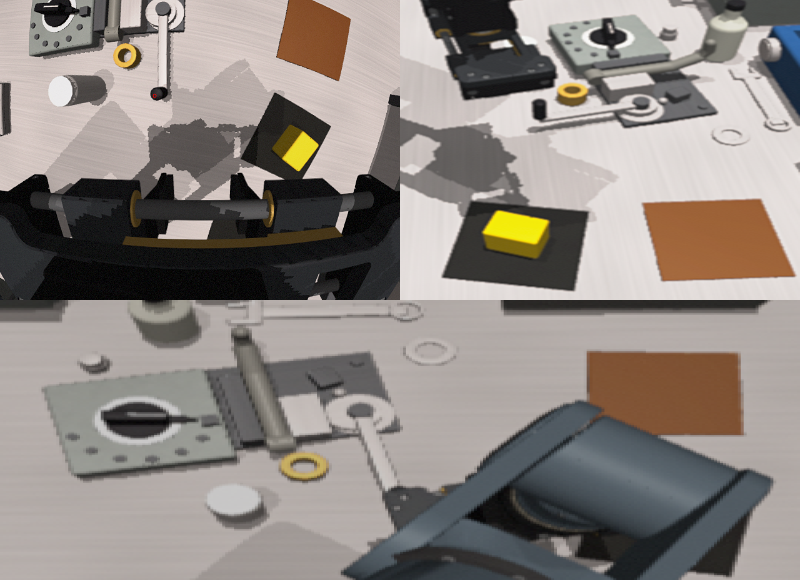

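The lever sits at its home mark (wrist prediction on the handle), the nose is on the post, the block is on the mat, and the bystanders look unmoved. Handing in.

```bash
python3 -c "
from rig import bot
print(bot.hand_in())"
```

```text
the job is handed in; nothing more can be done
None
```

The job is done and handed in at about 21.7 s on the robot's clock; the hand-in reports no verdict.

- **Selector:** I turned it from the -0.45 station to the square post at -1.35 and released it. It then showed the nose in line with the post in the wrist and top pictures, both before and after the lever throw.
- **Block:** I lifted it clear and stood it upright, well inside the smaller black mat. I left the brown mat and the larger black one alone.
- **Lever:** I then gripped the handle and carried it round over the hump until it stopped moving, with about 7 N pushing back. The measured angle was 1.562 rad, against 1.57 at the stop. After release the last wrist picture shows it at its home mark, and the bystanders look unmoved.

The largest wrist force reported was about 9 N. One check was only partial: in the last top picture the arm hid the handle, so the home position rests on the wrist and side views. No check disagreed with the others beyond 1–3 mm.

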